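# Advance the duct-length stop by one turn of the hand wheel

## Robot

A 6-joint arm with a two-finger parallel gripper is mounted at the origin on the work surface. World frame = base frame: x ahead of the robot, y to its left, z up, the work surface at z = 0. Lengths are in m, angles in rad, forces in N, time in s.
With the tool pointing down it reaches from about 0.225 to 0.875 m from the base axis. Payload 3.4 kg.
Tool frame: the origin (TCP) lies between the finger pads, 19 mm behind the fingertips; this is the grasp point; z points along the fingers, y is the line along which they close (so a half turn about z gives the same grasp; the last joint's range is limited). The gripper opens to 85 mm and grips with 20 to 120 N. Pads are 22 mm wide; open, the fingers measure 114 mm over their backs; the gripper's body (76 mm by 85 mm) begins 54 mm behind the grasp point. The pads swing forward as they close: fully open they stand 13 mm farther back than shut.
Start: joints at [1.127, 0.276, 1.505, -0, 1.361, -0.121], TCP at [0.182, 0.545, 0.25] pointing down, gripper open.
Joint ranges: [-2.89, 2.89], [-0.75, 2.08], [0.22, 2.7], [-1.18, 4.32], [0.11, 2.71], [-2.7, 2.7]. Speed limits (rad/s): [2.57, 2.57, 3.14, 3.14, 3.14, 3.14].

## Interface

Orientations are given as a unit quaternion [w, x, y, z].
In Python, from rig import get_state, eyes, order gives the robot as it stands.
- The arm moves only by the tool drive_tool, never from a script. Its argument "rows" is a list of rows, each a list of 4 numbers: the shift along the tool's x, y, z in units of 25 mm (1.0 is 25 mm), then the turn about the tool's z in units of 6 degrees (1.0 is 6 degrees). A call has exactly 8 rows; each row is the pose to reach, as a shift and turn from the pose commanded when the call began, along the tool's axes at that moment; what a row does not reach only later rows make up. A row lasts 1/12 s, in which the tool goes at most 41.7 mm and 7.16 degrees, less where a joint would pass 70% of its speed; a pose out of reach is approached as far as the arm can. A call with a gripper value outside its range is refused whole. "grip" is the finger opening in mm, from 0 to 85.4, set as the call begins (left out, the last holds). The fingers move at their own pace and stop on an object; "newtons" is the grip in N (left out, the last holds). Time passes only in rows, so rows that repeat a pose let the fingers close, or fill a call up. It gives the time, the measured TCP pose, the force, the opening and the grip force at its end, in the units of the state.
- get_state(): the state, without advancing time (a new reading comes with each control period).
- eyes.get_image(name): name is "side" or "top" or "wrist"; returns (picture, depth): 480x640x3 uint8, red, green, blue; 480x640 float32, m along the optical axis (not along the pixel's ray), 0 where there is no reading.
- eyes.camera_info(name): a dict with "fx", "fy", "cx", "cy" (pixels), "R" (3x3) and "t" (3): a world point X has camera coordinates R X + t. Camera axes: x right, y down, z forward; pixel columns grow to the right and rows downward; lengths in m; the calibration is good to about 2 mm. A picture is of the moment at which its call begins: read the wrist's pose just before it. camera_info takes no time and is no camera call; for the wrist camera it gives the pose at the moment of the call.
- order.sign_off(): hands the job in; it is judged then, once.
The state is a dict: "clock": time; "qpos": joint angles; "qd": joint speeds; "effort": joint torques, N m; "position": TCP position; "ee_rot": TCP orientation; "contact_force": force on the tool from outside, world axes, zero at the start; "moment": the same for the moment, N m; "width": finger opening in m; "gripper_force": force on a finger pad.
Only numpy, scipy, OpenCV 4.12 (cv2) and the standard library are available. Lean on these libraries where they do the work, as an engineer would, in place of code of your own. Each camera call takes 0.05 s, during which the arm holds its last target. There are 200 camera calls.

## Task

Move the bench's length stop on by one step: push the hand wheel round clockwise (seen from above) by its upright handle through exactly one full turn, so that the handle comes back to stand over the pointer, and do not run on past it. Push the handle with the outside of the fingers, never taking it between them, then draw clear; leave the loose things around the unit where they are.

Things in the scene. Friction and masses are not known exactly. Their poses are not given: they have to be found in the camera images.
- wheel (a joint): Angle of the hand wheel in rad: 0 at the start (handle over the pointer), growing as the wheel turns clockwise seen from above; one full turn = 6.283. No end stops in use; friction of about 0.16 N m (2 to 3 N at the handle) keeps it where it is left, and it does not coast. Its shaft is vertical. The wheel drives the stop on the rail 20 mm per turn.
- hub (a point): Centre of the hand wheel, on its vertical axis at the height of the top of the rim (104 mm above the table). The wheel is of plain aluminium: round rim 18 mm thick, 65 mm from the axis to its middle (148 mm over all), three spokes, hub 40 mm across that rises 5 mm above the rim.
- grip: The handle: an upright black round post on the rim, 65 mm from the wheel's axis, 26 mm in diameter, 60 mm high. Origin at the centre of its foot, on the rim's top (z = 104 mm). The post spins freely about its own axis, as a crank handle does, so its own x and y axes mean nothing.
- handle_top (a point): Centre of the handle's upper end, 164 mm above the table.
- pointer_tip (a point): Outer end of the dark steel pointer (12 mm wide) that sticks out radially from the fixed collar under the wheel, 113 mm from the wheel's axis and 70 mm above the table, so it shows outside the rim. The handle starts right over the line from the axis to this tip and must end there.
- unit: The length-stop unit, screwed down: a grey gearbox 100 x 100 mm, 62 mm high, on a foot plate 140 x 130 mm, with the wheel on top; origin on the table under the wheel's axis. From it an aluminium rail 50 mm wide, 30 mm high, runs 450 mm along the unit's own +y and carries the stop, a slider with an upright plate up to 106 mm above the table, about 0.2 m from the wheel's axis.
- duct: Loose piece of grey slotted wiring duct, 180 x 40 x 40 mm, open on top, long side along its y; origin at the centre of its underside. To be left alone.
- driver: Loose screwdriver 190 mm long lying along its x, black handle towards -x; origin near its middle, on the table. To be left alone.
- ferrules: Loose small jar with white lid, 48 mm across, 60 mm high; origin at the centre of its underside. To be left alone.
- breaker: Loose white miniature circuit breaker standing on the table, 50 x 18 mm, 72 mm high; origin at the centre of its underside. To be left alone.

How it is judged:
By the outcome, as a careful person would: the job done as asked, in the order asked, and still so for the second after the job is handed in, with the robot touching nothing.
It also fails if it takes over 61 s, if anything falls off the work surface, if the arm or the gripper's body presses on something with over 40 N, if the wrist force passes 120 N, or if a joint passes its speed limit or range.

## Working session

There is one attempt and no reset: what is moved stays moved. The work goes in short steps, Python scripts to look and compute and a tool call to move; the robot and the scene stay as the last step left them, time stands still between calls to the robot, and variables do not carry over. Pictures are saved under pics/ and viewed, at most 10 in all, crops included, and the job is handed in when it is done.

Besides the shell and the picture viewer there is one more tool, called after ">>>" as name(argument=value, ...) on one line, values as JSON. drive_tool: Moves the arm, as the interface text tells. Its arguments: {"type":"object","properties":{"rows":{"type":"array","items":{"type":"array","items":{"type":"number"}}},"grip":{"type":"number"},"newtons":{"type":"number"}},"required":["rows"]}

```bash
mkdir -p pics; ls
python3 - <<'E'
from rig import get_state, eyes
import cv2
s=get_state();print(s)
for n in("top","side"):
    p,d=eyes.get_image(n);cv2.imwrite(f"pics/{n}0.png",p[:,:,::-1])
    print(n,eyes.camera_info(n))
E
```

```text
pics
{'clock': 0.0, 'qpos': array([ 1.12699745e+00,  2.76558618e-01,  1.50615430e+00, -5.67385916e-06,
        1.36068421e+00, -1.21004058e-01]), 'qd': array([ 0.00114157,  0.00117013, -0.00038872, -0.0008275 ,  0.00076656,
        0.0005243 ]), 'effort': array([-9.93009417e-04, -4.16768432e+01, -2.45803571e+01, -3.61144857e-04,
        1.09012806e-02, -2.87119704e-06]), 'position': array([0.18219171, 0.54484124, 0.24915199]), 'ee_rot': array([-2.48755377e-04,  1.60696957e-01,  9.87003381e-01, -8.67270199e-04]), 'contact_force': array([-1.00919618, -0.31130571, -0.06910426]), 'moment': array([ 0.00196385, -0.04392727,  0.00382675]), 'gripper_force': 0.0, 'width': 0.0852126358277467}
top {'fx': 495.3962353637562, 'fy': 495.3962353637562, 'cx': 318.479806872085, 'cy': 243.71110084339054, 'R': array([[-0.02019476, -0.99977492, -0.00650285],
       [-0.99859083,  0.02048926, -0.04895461],
       [ 0.04907683,  0.00550506, -0.99877984]]), 't': array([-0.0475039 ,  0.57245477,  1.09701401])}
side {'fx': 450.70361082393435, 'fy': 450.70361082393435, 'cx': 314.5362986869939, 'cy': 231.7249246581244, 'R': array([[ 0.92654591, -0.37561477, -0.02064518],
       [-0.22877072, -0.51905326, -0.82355793],
       [ 0.29862458,  0.76778724, -0.56685634]]), 't': array([-0.54728973,  0.19924852,  0.67339636])}
```

View pics/top0.png

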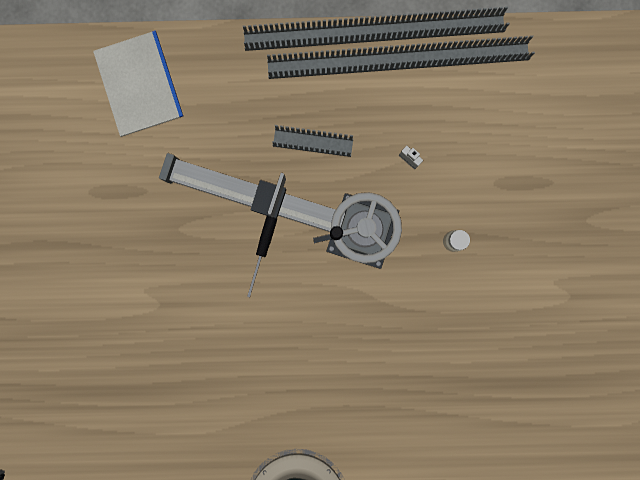

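View pics/side0.png

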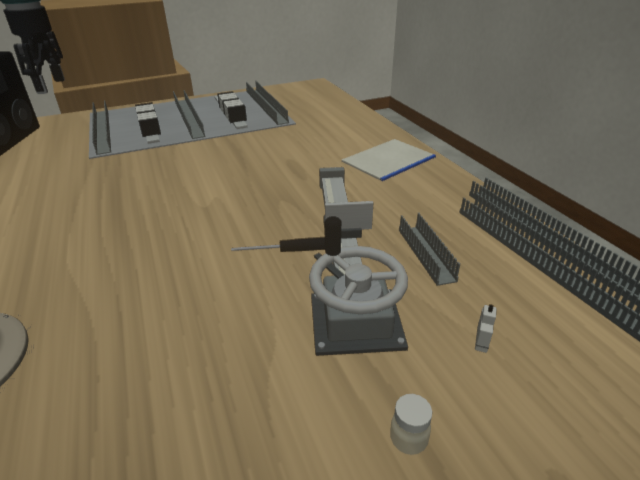

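The top view shows the wheel's hub near (367,228), the handle's top at (336,233) and the pointer's tip at (314,240). The loose things nearby are the driver (265,235), jar (459,240), breaker (411,157) and duct (313,142). Next I measure the wheel from the depth and check it in an enlarged crop.

```bash
cat > h.py <<'E'
from rig import get_state, eyes
import numpy as np, cv2
from scipy.optimize import least_squares
def cloud(n):
    p,d=eyes.get_image(n);c=eyes.camera_info(n)
    v,u=np.mgrid[:480,:640]
    X=np.stack([(u-c['cx'])/c['fx']*d,(v-c['cy'])/c['fy']*d,d],-1)
    return p,d,(X-c['t'])@c['R'],c
def pix(c,u,v,z):
    r=c['R'].T@np.array([(u-c['cx'])/c['fx'],(v-c['cy'])/c['fy'],1]);o=-c['R'].T@c['t']
    return o+r*(z-o[2])/r[2]
def wheel():
    p,d,W,c=cloud("top")
    S=W[180:280,290:420].reshape(-1,3)
    rim=S[(S[:,2]>.092)&(S[:,2]<.110)]
    h0=pix(c,367,228,.104)[:2]
    r=np.linalg.norm(rim[:,:2]-h0,axis=1);rim=rim[(r>.05)&(r<.085)]
    f=least_squares(lambda q:np.hypot(rim[:,0]-q[0],rim[:,1]-q[1])-.065,h0,loss='soft_l1',f_scale=.004).x
    t=S[(S[:,2]>.150)&(S[:,2]<.175)&(np.hypot(*(S[:,:2]-f).T)<.1)]
    return p,c,f,t,len(rim)
E
python3 - <<'E'
from h import *
p,c,f,t,n=wheel()
print("hub",f,n,"pix",pix(c,367,228,.109))
m=t.mean(0);print("top",m,len(t),"pix",pix(c,336,233,.164),np.hypot(*(m[:2]-f)))
P=pix(c,314,240,.07);print("tip",P,np.hypot(*(P[:2]-f)),[np.degrees(np.arctan2(*(q[:2]-f)[::-1])) for q in(m,P)])
for k,u,v,z in(("jar",459,240,.06),("brk",411,157,.072),("drv",272,217,.02),("stop",282,176,.106),("ductnear",352,155,.04)):
    q=pix(c,u,v,z);print(k,q,np.hypot(*(q[:2]-f)))
cv2.imwrite("pics/c0.png",cv2.resize(p[180:280,290:420,::-1],None,fx=6,fy=6,interpolation=cv2.INTER_CUBIC))
E
```

```text
hub [ 0.59911602 -0.15783377] 1598 pix [ 0.59692378 -0.15986774  0.109     ]
top [ 0.58607488 -0.09468852  0.16352233] 141 pix [ 0.58410124 -0.09438689  0.164     ] 0.06447784757663283
tip [ 0.57671878 -0.05007568  0.07      ] 0.11006107640815278 [np.float64(101.66900934787591), np.float64(101.74160518340244)]
jar [ 0.57088813 -0.36105967  0.06      ] 0.2051769500199862
brk [ 0.75025526 -0.26123809  0.072     ] 0.18312707010878806
drv [0.63302113 0.04358094 0.02      ] 0.20424848063432718
stop [0.70876599 0.01304853 0.106     ] 0.20303663078716755
ductnear [ 0.76463576 -0.13724901  0.04      ] 0.16679483519700283
```

View pics/c0.png

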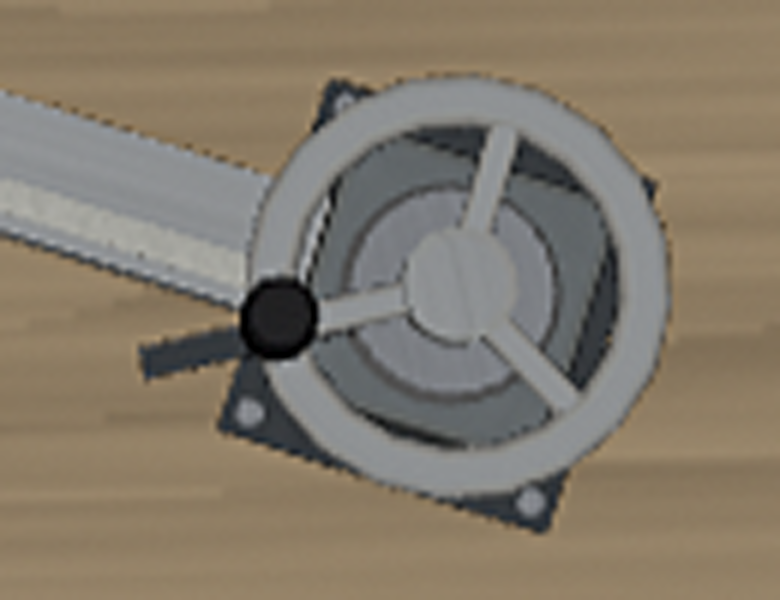

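The crop agrees with the depth fit: hub (0.599,-0.158), handle at radius 64.5 mm and 101.7°, pointer tip at 110 mm and also 101.7°. The plan is to push with the side of the shut fingers, in two half-turn strokes with the tool turning along. I start by travelling towards the handle.

>>> drive_tool(rows=[[-0.9, -0.84, 0, 0], [-1.8, -1.68, 0, 0], [-2.7, -2.5, 0, 0], [-3.6, -3.35, 0, 0], [-4.5, -4.2, 0, 0], [-5.4, -5, 0, 0], [-6.4, -5.85, 0, 0], [-7.3, -6.7, 0, 0]], grip=0, newtons=40)

```text
clock: 0.82
position: [0.3029, 0.3271, 0.2499]
ee_rot: [0.0, 0.161, 0.987, -0.0]
contact_force: [0.5, -0.4, 0.7]
width: -0.0001
gripper_force: 0.0
```

>>> drive_tool(rows=[[-0.9, -0.84, 0, 0], [-1.8, -1.68, 0, 0], [-2.7, -2.5, 0, 0], [-3.6, -3.35, 0, 0], [-4.5, -4.2, 0, 0], [-5.4, -5, 0, 0], [-6.4, -5.85, 0, 0], [-7.3, -6.7, 0, 0]])

```text
clock: 1.48
position: [0.4229, 0.1103, 0.25]
ee_rot: [0.0, 0.161, 0.987, 0.0]
contact_force: [-0.3, 0.9, -0.2]
width: 0.0004
gripper_force: 0.0
```

```bash
cat >> h.py <<'E'
HUB=np.array([.5991,-.1578])
def pol(r,a): return HUB+r*np.array([np.cos(np.radians(a)),np.sin(np.radians(a))])
def pusher(phi,back=.024,face=-1,r=.065):
    "TCP xy and tool-x heading (deg) to touch the handle standing at phi, pushing clockwise"
    d=np.radians(phi-90); return pol(r,phi)-back*np.array([np.cos(d),np.sin(d)]), phi-90+(180 if face<0 else 0)
def plan(xy,z,th):
    "shift/turn units from the present pose"
    from scipy.spatial.transform import Rotation as R
    s=get_state();w,x,y,zz=s['ee_rot'];M=R.from_quat([x,y,zz,w]).as_matrix()
    t0=np.degrees(np.arctan2(M[1,0],M[0,0]));turn=-((th-t0+180)%360-180)
    return np.round(np.r_[M.T@(np.r_[xy,z]-s['position'])/.025,turn/6],2)
def where():
    s=get_state();r=s['position'][:2]-HUB
    print("t",s['clock'],"pos",s['position'].round(4),"polar",np.hypot(*r).round(4),np.degrees(np.arctan2(*r[::-1])).round(1),"F",s['contact_force'].round(1),"w",s['width'].round(4),"q6",np.degrees(s['qpos'][5]).round(1))
E
python3 -c "
from h import *
where();xy,th=pusher(101.7,.050);print(xy,th,plan(xy,.25,th))"
```

```text
Traceback (most recent call last):
  File "h.py", line 34, in where
    print("t",s['clock'],"pos",s['position'].round(4),"polar",np.hypot(*r).round(4),np.degrees(np.arctan2(*r[::-1])).round(1),"F",s['contact_force'].round(1),"w",s['width'].round(4),"q6",np.degrees(s['qpos'][5]).round(1))
                                                                                                                                                                  ^^^^^^^^^^^^^^^^
AttributeError: 'float' object has no attribute 'round'
```

```bash
sed -i "s/s\['width'\].round(4)/round(s['width'],4)/" h.py
python3 -c "
from h import *
where();xy,th=pusher(101.7,.050);print(xy,th,plan(xy,.25,th))"
```

```text
t 1.4833 pos [0.4229 0.1103 0.25  ] polar 0.3208 123.3 F [-0.3  0.9 -0.2] w 0.0004 q6 -66.0
[ 0.53695769 -0.10428988] 191.7 [-7.05 -6.69 -0.   -5.03]
```

>>> drive_tool(rows=[[-0.9, -0.84, 0, -0.63], [-1.76, -1.67, 0, -1.26], [-2.65, -2.5, 0, -1.89], [-3.5, -3.35, 0, -2.5], [-4.4, -4.2, 0, -3.1], [-5.3, -5, 0, -3.8], [-6.2, -5.85, 0, -4.4], [-7.05, -6.7, 0, -5.03]])

```text
clock: 2.15
position: [0.5368, -0.1044, 0.2497]
ee_rot: [-0.0, -0.103, 0.995, 0.0]
contact_force: [0.8, 0.0, 0.4]
width: -0.0003
gripper_force: 0.0
```

>>> drive_tool(rows=[[0, 0, 0.7, 0], [0, 0, 1.4, 0], [0, 0, 2.1, 0], [0, 0, 2.8, 0], [0, 0, 3.5, 0], [0, 0, 4.0, 0], [0, 0, 4.3, 0], [0, 0, 4.3, 0]])

```text
clock: 2.82
position: [0.5351, -0.1025, 0.1406]
ee_rot: [-0.002, -0.102, 0.995, 0.001]
contact_force: [0.1, 0.1, 0.2]
width: 0.0002
gripper_force: 0.0
```

Run:
```python
from h import *
where()
p,d=eyes.get_image("side");cv2.imwrite("pics/s1.png",cv2.resize(p[140:360,220:480,::-1],None,fx=3,fy=2.7))
xy,th=pusher(101.7);print(plan(xy,.142,th))
# template: 45 deg arc from contact at phi
c0,t0=pusher(101.7)
a=np.radians(t0);M=np.array([[np.cos(a),np.sin(a)],[np.sin(a),-np.cos(a)]])
for k in range(1,9):
    c,t=pusher(101.7-5.625*k);print((M.T@(c-c0)/.025).round(2),round(5.625*k/6,2))
```

```text
t 2.8167 pos [ 0.5351 -0.1025  0.1406] polar 0.0846 139.2 F [0.1 0.1 0.2] w 0.0002 q6 -119.9
[-1.07 -0.07 -0.01 -0.  ]
[-0.26  0.08] 0.94
[-0.53  0.14] 1.88
[-0.8   0.17] 2.81
[-1.07  0.17] 3.75
[-1.34  0.15] 4.69
[-1.61  0.1 ] 5.62
[-1.87  0.02] 6.56
[-2.12 -0.08] 7.5
```

View pics/s1.png

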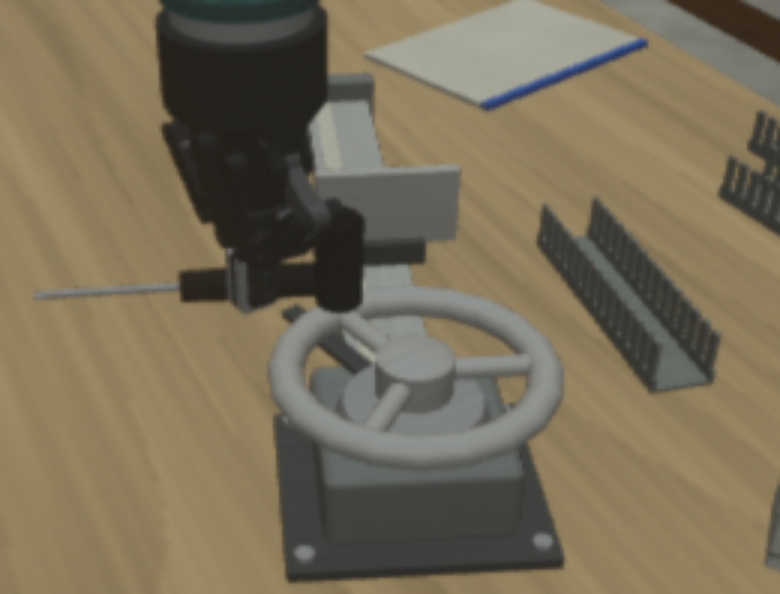

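The picture shows the shut fingers standing beside the handle, with their tips above the rim and everything else clear. Now I close up to contact and orbit the first 45°.

>>> drive_tool(rows=[[-0.2, -0.02, 0, 0], [-0.4, -0.03, 0, 0], [-0.6, -0.04, 0, 0], [-0.75, -0.05, 0, 0], [-0.9, -0.06, 0, 0], [-1.0, -0.07, 0, 0], [-1.07, -0.07, 0, 0], [-1.07, -0.07, 0, 0]])

```text
clock: 3.53
position: [0.5628, -0.0992, 0.1424]
ee_rot: [-0.0, -0.102, 0.995, 0.0]
contact_force: [-1.0, -0.1, 0.6]
width: -0.0002
gripper_force: 0.4
```

>>> drive_tool(rows=[[-0.26, 0.08, 0, 0.94], [-0.53, 0.14, 0, 1.88], [-0.8, 0.17, 0, 2.81], [-1.07, 0.17, 0, 3.75], [-1.34, 0.15, 0, 4.69], [-1.61, 0.1, 0, 5.62], [-1.87, 0.02, 0, 6.56], [-2.12, -0.08, 0, 7.5]])

```text
clock: 4.2
position: [0.6142, -0.0895, 0.1424]
ee_rot: [-0.001, 0.289, 0.957, 0.0]
contact_force: [-3.0, 1.9, 1.8]
width: 0.0
gripper_force: 1.5
```

Run:
```python
from h import *
where()
xy,th=pusher(56.7);print(plan(xy,.142,th))
p,c,f,t,n=wheel();print(n,len(t))
p,d=eyes.get_image("side");cv2.imwrite("pics/s2.png",cv2.resize(p[140:360,220:480,::-1],None,fx=3,fy=2.7))
```

```text
t 4.2 pos [ 0.6142 -0.0895  0.1424] polar 0.07 77.5 F [-3.   1.9  1.8] w 0.0 q6 -71.2
[-0.03 -0.02  0.01 -0.05]
862 0
```

View pics/s2.png

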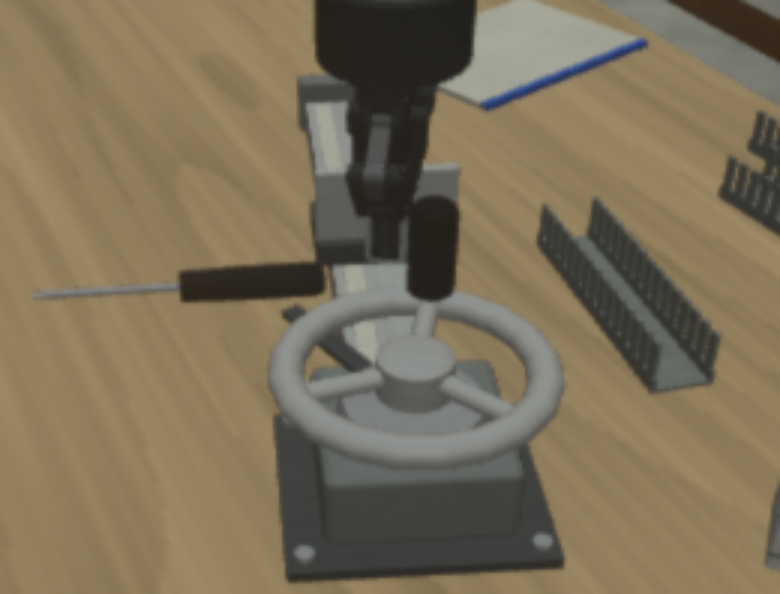

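The handle has followed: it now stands behind the hub with the fingers against it, and the force is 3.5 N, so the contact model holds. I continue with three more 45° arcs, looking after the third.

>>> drive_tool(rows=[[-0.26, 0.08, 0, 0.94], [-0.53, 0.14, 0, 1.88], [-0.8, 0.17, 0, 2.81], [-1.07, 0.17, 0, 3.75], [-1.34, 0.15, 0, 4.69], [-1.61, 0.1, 0, 5.62], [-1.87, 0.02, 0, 6.56], [-2.12, -0.08, 0, 7.5]])

```text
clock: 4.97
position: [0.6581, -0.1201, 0.1423]
ee_rot: [-0.001, 0.632, 0.775, 0.001]
contact_force: [-1.1, 2.9, 1.3]
width: 0.0002
gripper_force: 1.5
```

>>> drive_tool(rows=[[-0.26, 0.08, 0, 0.94], [-0.53, 0.14, 0, 1.88], [-0.8, 0.17, 0, 2.81], [-1.07, 0.17, 0, 3.75], [-1.34, 0.15, 0, 4.69], [-1.61, 0.1, 0, 5.62], [-1.87, 0.02, 0, 6.56], [-2.12, -0.08, 0, 7.5]])

```text
clock: 5.63
position: [0.6678, -0.1728, 0.1423]
ee_rot: [-0.0, 0.881, 0.474, 0.001]
contact_force: [2.0, 2.8, -0.5]
width: -0.0001
gripper_force: 1.5
```

Run:
```python
from h import *
where()
xy,th=pusher(-33.3);print(plan(xy,.142,th))
xy,th=pusher(-78.3);print(plan(xy,.142,th))
```

```text
t 5.6333 pos [ 0.6678 -0.1728  0.1423] polar 0.0703 -12.3 F [ 2.   2.8 -0.5] w -0.0001 q6 13.0
[-0.05 -0.02  0.01 -0.02]
[-2.17 -0.1   0.01  7.48]
```

>>> drive_tool(rows=[[-0.26, 0.08, 0, 0.94], [-0.53, 0.14, 0, 1.88], [-0.8, 0.17, 0, 2.81], [-1.07, 0.17, 0, 3.75], [-1.34, 0.15, 0, 4.69], [-1.61, 0.1, 0, 5.62], [-1.87, 0.02, 0, 6.56], [-2.12, -0.08, 0, 7.5]])

```text
clock: 6.3
position: [0.6373, -0.2169, 0.1424]
ee_rot: [0.0, 0.995, 0.101, 0.002]
contact_force: [3.5, 0.4, -1.9]
width: 0.0001
gripper_force: 1.5
```

>>> drive_tool(rows=[[-0.26, 0.08, 0, 0.94], [-0.53, 0.14, 0, 1.88], [-0.8, 0.17, 0, 2.81], [-1.07, 0.17, 0, 3.75], [-1.34, 0.15, 0, 4.69], [-1.61, 0.1, 0, 5.62], [-1.87, 0.02, 0, 6.56], [-2.12, -0.08, 0, 7.5]])

```text
clock: 6.97
position: [0.5848, -0.2264, 0.1425]
ee_rot: [0.0, 0.958, -0.288, 0.002]
contact_force: [3.2, -0.8, -2.4]
width: -0.0001
gripper_force: 1.5
```

Run:
```python
from h import *
where()
xy,th=pusher(-123.3);print(plan(xy,.142,th))
```

```text
t 6.9667 pos [ 0.5848 -0.2264  0.1425] polar 0.0701 -101.8 F [ 3.2 -0.8 -2.4] w -0.0001 q6 95.9
[-0.07 -0.01  0.02 -0.02]
```

>>> drive_tool(rows=[[0.3, 0, 0, 0], [0.7, 0, 0, 0], [1.2, 0, 0, 0], [1.2, 0, -0.8, 0], [1.2, 0, -1.6, 0], [1.2, 0, -2.4, 0], [1.2, 0, -3, 0], [1.2, 0, -3, 0]])

```text
clock: 7.63
position: [0.6121, -0.2435, 0.2214]
ee_rot: [0.001, 0.958, -0.285, 0.004]
contact_force: [0.9, 0.4, 0.8]
width: 0.0
gripper_force: 0.0
```

>>> drive_tool(rows=[[0, 0, 0, -0.94], [0, 0, 0, -1.88], [0, 0, 0, -2.81], [0, 0, 0, -3.75], [0, 0, 0, -4.69], [0, 0, 0, -5.62], [0, 0, 0, -6.56], [0, 0, 0, -7.5]])

```text
clock: 8.3
position: [0.6095, -0.2422, 0.2161]
ee_rot: [-0.0, 0.994, 0.105, -0.0]
contact_force: [0.1, 0.2, 0.1]
width: -0.0004
gripper_force: 0.0
```

>>> drive_tool(rows=[[0, 0, 0, -0.94], [0, 0, 0, -1.88], [0, 0, 0, -2.81], [0, 0, 0, -3.75], [0, 0, 0, -4.69], [0, 0, 0, -5.62], [0, 0, 0, -6.56], [0, 0, 0, -7.5]])

```text
clock: 8.97
position: [0.6095, -0.2422, 0.2161]
ee_rot: [-0.001, 0.878, 0.478, -0.0]
contact_force: [-0.1, -0.2, -0.7]
width: 0.0002
gripper_force: 0.0
```

>>> drive_tool(rows=[[0, 0, 0, -0.94], [0, 0, 0, -1.88], [0, 0, 0, -2.81], [0, 0, 0, -3.75], [0, 0, 0, -4.69], [0, 0, 0, -5.62], [0, 0, 0, -6.56], [0, 0, 0, -7.5]])

```text
clock: 9.63
position: [0.6095, -0.2422, 0.2161]
ee_rot: [-0.001, 0.629, 0.778, -0.0]
contact_force: [0.9, 0.8, 0.1]
width: 0.0
gripper_force: 0.0
```

>>> drive_tool(rows=[[0, 0, 0, -0.94], [0, 0, 0, -1.88], [0, 0, 0, -2.81], [0, 0, 0, -3.75], [0, 0, 0, -4.69], [0, 0, 0, -5.62], [0, 0, 0, -6.56], [0, 0, 0, -7.5]])

```text
clock: 10.3
position: [0.6095, -0.2422, 0.216]
ee_rot: [-0.001, 0.283, 0.959, 0.0]
contact_force: [-0.6, -0.4, -0.0]
width: -0.0002
gripper_force: 0.0
```

Run:
```python
from h import *
where()
p,c,f,t,n=wheel();print(n,len(t),f, t.mean(0) if len(t) else 0, np.degrees(np.arctan2(*(t.mean(0)[:2]-HUB)[::-1])) if len(t) else 0)
xy,th=pusher(-123.3,.05,1);print(plan(xy,.142,th))
xy,th=pusher(-123.3,.024,1);print(plan(xy,.142,th))
cv2.imwrite("pics/t3.png",cv2.resize(p[160:320,250:460,::-1],None,fx=3.5,fy=3.5))
```

```text
t 10.3 pos [ 0.6095 -0.2422  0.216 ] polar 0.085 -83.0 F [-0.6 -0.4 -0. ] w -0.0002 q6 -84.9
1552 16 [ 0.5993071  -0.15762053] [ 0.56771768 -0.20220332  0.15862844] -125.25099964297065
[ 0.2  -0.01  2.96  0.09]
[1.24 0.   2.96 0.09]
```

View pics/t3.png

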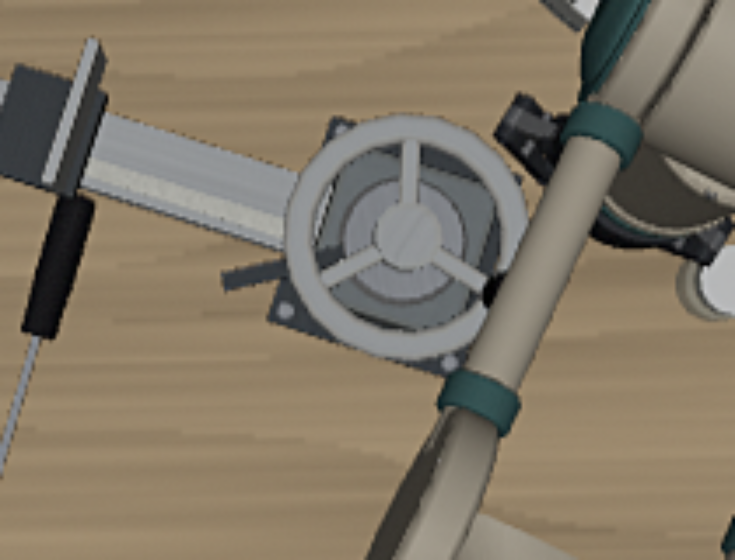

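The wheel shows as expected: the handle is peeping out at (495,292) beside the forearm, at about −124°. Now I descend behind it and push with the opposite side of the fingers; the template's shift signs are reversed.

>>> drive_tool(rows=[[0, 0, 0.7, 0.09], [0, 0, 1.4, 0.09], [0, 0, 2.1, 0.09], [0, 0, 2.7, 0.09], [0, 0, 2.95, 0.09], [0.3, 0, 2.95, 0.09], [0.6, 0, 2.95, 0.09], [0.8, 0, 2.95, 0.09]])

```text
clock: 11.02
position: [0.5919, -0.2305, 0.1444]
ee_rot: [0.0, 0.291, 0.957, 0.0]
contact_force: [0.1, 0.7, 1.0]
width: 0.0004
gripper_force: 0.0
```

>>> drive_tool(rows=[[0.1, 0, 0, 0], [0.2, 0, 0, 0], [0.3, 0, 0, 0], [0.4, 0, 0, 0], [0.44, 0, 0, 0], [0.44, 0, 0, 0], [0.44, 0, 0, 0], [0.44, 0, 0, 0]])

```text
clock: 11.68
position: [0.5836, -0.2251, 0.1439]
ee_rot: [0.0, 0.291, 0.957, -0.0]
contact_force: [0.5, 0.1, 0.3]
width: 0.0002
gripper_force: 0.5
```

>>> drive_tool(rows=[[0.26, -0.08, 0, 0.94], [0.53, -0.14, 0, 1.88], [0.8, -0.17, 0, 2.81], [1.07, -0.17, 0, 3.75], [1.34, -0.15, 0, 4.69], [1.61, -0.1, 0, 5.62], [1.87, -0.02, 0, 6.56], [2.12, 0.08, 0, 7.5]])

```text
clock: 12.35
position: [0.5406, -0.1947, 0.1439]
ee_rot: [0.001, 0.637, 0.771, -0.001]
contact_force: [1.4, -2.9, 0.5]
width: -0.0001
gripper_force: 1.5
```

>>> drive_tool(rows=[[0.26, -0.08, 0, 0.94], [0.53, -0.14, 0, 1.88], [0.8, -0.17, 0, 2.81], [1.07, -0.17, 0, 3.75], [1.34, -0.15, 0, 4.69], [1.61, -0.1, 0, 5.62], [1.87, -0.02, 0, 6.56], [2.12, 0.08, 0, 7.5]])

```text
clock: 13.02
position: [0.5313, -0.1418, 0.1438]
ee_rot: [0.0, 0.883, 0.469, -0.001]
contact_force: [-1.3, -2.3, 2.3]
width: -0.0001
gripper_force: 1.5
```

Run:
```python
from h import *
where()
xy,th=pusher(-213.3,.024,1);print(plan(xy,.142,th))
for k in range(1,9):
    xy,th=pusher(-213.3-5*k,.024,1);print(plan(xy,.142,th))
```

```text
t 13.0167 pos [ 0.5313 -0.1418  0.1438] polar 0.0696 166.7 F [-1.3 -2.3  2.3] w -0.0001 q6 12.1
[-0.01  0.02  0.07 -0.14]
[ 0.22 -0.06  0.07  0.7 ]
[ 0.46 -0.12  0.07  1.53]
[ 0.7  -0.15  0.07  2.36]
[ 0.94 -0.17  0.07  3.2 ]
[ 1.18 -0.16  0.07  4.03]
[ 1.42 -0.14  0.07  4.86]
[ 1.66 -0.09  0.07  5.7 ]
[ 1.89 -0.02  0.07  6.53]
```

>>> drive_tool(rows=[[0.22, -0.07, 0, 0.83], [0.46, -0.13, 0, 1.67], [0.7, -0.16, 0, 2.5], [0.94, -0.18, 0, 3.33], [1.18, -0.17, 0, 4.16], [1.42, -0.15, 0, 5], [1.66, -0.1, 0, 5.83], [1.89, -0.03, 0, 6.66]])

```text
clock: 13.68
position: [0.5564, -0.1015, 0.1436]
ee_rot: [-0.0, 0.99, 0.139, -0.002]
contact_force: [-2.7, -0.8, 1.2]
width: -0.0002
gripper_force: 1.4
```

Run:
```python
from h import *
where()
xy,th=pusher(-253.3,.024,1);print(plan(xy,.142,th))
```

```text
t 13.6833 pos [ 0.5564 -0.1015  0.1436] polar 0.0706 127.2 F [-2.7 -0.8  1.2] w -0.0002 q6 56.7
[ 0.03  0.05  0.06 -0.12]
```

>>> drive_tool(rows=[[-0.3, 0, 0, 0], [-0.8, 0, 0, 0], [-1.6, 0, 0, 0], [-2.6, 0, 0, 0], [-3.6, 0, 0, 0], [-4.5, 0, 0, 0], [-5, 0, 0, 0], [-5, 0, 0, 0]])

```text
clock: 14.35
position: [0.4341, -0.1365, 0.1435]
ee_rot: [-0.001, 0.99, 0.14, -0.001]
contact_force: [0.4, 0.7, 0.3]
width: -0.0001
gripper_force: 0.0
```

```bash
cat > look.py <<'E'
from h import *
import sys
where()
A=[]
for i in range(4):
    p,c,f,t,n=wheel()
    if len(t): A.append(np.degrees(np.arctan2(*(t.mean(0)[:2]-f)[::-1])))
print(n,len(t),f,t.mean(0) if len(t) else 0,A)
cv2.imwrite(sys.argv[1],cv2.resize(p[180:280,290:420,::-1],None,fx=6,fy=6,interpolation=cv2.INTER_CUBIC))
E
python3 look.py pics/c4.png
```

```text
t 14.35 pos [ 0.4341 -0.1365  0.1435] polar 0.1664 172.6 F [0.4 0.7 0.3] w -0.0001 q6 47.7
1594 136 [ 0.59915941 -0.1578266 ] [ 0.58144765 -0.09622344  0.16355407] [np.float64(105.89029239735417), np.float64(105.9135133545677), np.float64(106.0183974111714), np.float64(106.04067590152171)]
```

View pics/c4.png

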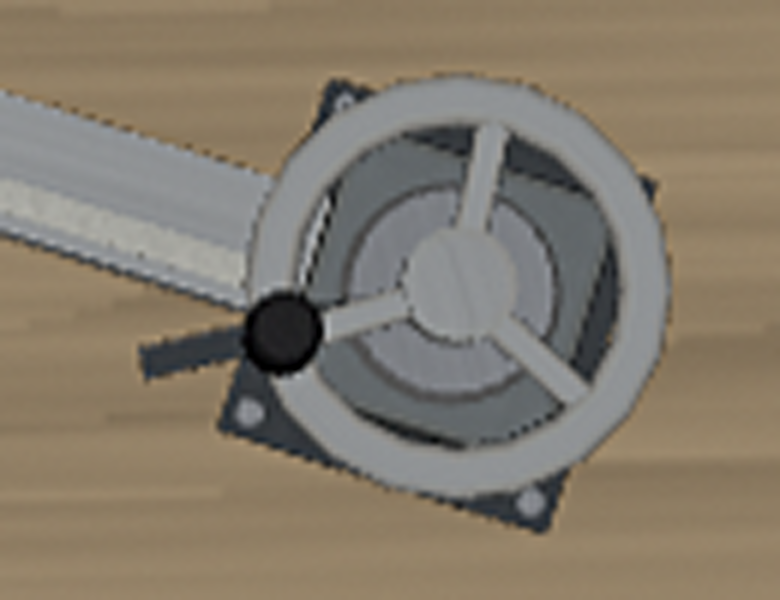

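The crop shows the handle at (283,332), still a little short of its first place at (279,317). The depth gives 105.95° against 101.7°, so 4.25° or 4.8 mm remain (0.19 units beyond the last push). I finish gently with 5.18.

>>> drive_tool(rows=[[1.2, 0, 0, 0], [2.4, 0, 0, 0], [3.6, 0, 0, 0], [4.4, 0, 0, 0], [4.8, 0, 0, 0], [5.0, 0, 0, 0], [5.1, 0, 0, 0], [5.18, 0, 0, 0]])

```text
clock: 15.22
position: [0.5606, -0.1003, 0.1432]
ee_rot: [-0.0, 0.99, 0.141, -0.002]
contact_force: [-3.1, -0.3, 0.1]
width: -0.0002
gripper_force: 1.3
```

>>> drive_tool(rows=[[0, 0, 0, 0], [0, 0, 0, 0], [-0.3, 0, 0, 0], [-1, 0, 0, 0], [-2, 0, 0, 0], [-3.2, 0, 0, 0], [-4.4, 0, 0, 0], [-5, 0, 0, 0]])

```text
clock: 15.88
position: [0.4383, -0.1352, 0.1438]
ee_rot: [-0.0, 0.99, 0.14, -0.001]
contact_force: [-0.7, 0.9, 0.5]
width: 0.0001
gripper_force: 0.0
```

```bash
python3 look.py pics/c5.png
```

```text
t 15.8833 pos [ 0.4383 -0.1352  0.1438] polar 0.1624 172.0 F [-0.7  0.9  0.5] w 0.0001 q6 48.1
1611 135 [ 0.59909554 -0.15778298] [ 0.5842889  -0.09499859  0.16381714] [np.float64(103.16127936815025), np.float64(103.3063735914908), np.float64(103.12088763084952), np.float64(103.26978276023324)]
```

103.2° now: 1.5° (1.7 mm, 0.07 units) remains, so I give one more small nudge in the same way.

>>> drive_tool(rows=[[1.2, 0, 0, 0], [2.4, 0, 0, 0], [3.6, 0, 0, 0], [4.4, 0, 0, 0], [4.8, 0, 0, 0], [4.95, 0, 0, 0], [5.03, 0, 0, 0], [5.07, 0, 0, 0]])

```text
clock: 16.75
position: [0.5629, -0.0998, 0.1434]
ee_rot: [-0.0, 0.99, 0.141, -0.001]
contact_force: [-1.0, -1.1, -0.5]
width: -0.0
gripper_force: 0.9
```

>>> drive_tool(rows=[[0, 0, 0, 0], [0, 0, 0, 0], [-0.3, 0, 0, 0], [-1, 0, 0, 0], [-2, 0, 0, 0], [-3.2, 0, 0, 0], [-4.4, 0, 0, 0], [-5, 0, 0, 0]])

```text
clock: 17.42
position: [0.4396, -0.1347, 0.1437]
ee_rot: [-0.0, 0.99, 0.14, -0.001]
contact_force: [-0.3, 0.6, 0.3]
width: -0.0
gripper_force: 0.0
```

```bash
python3 look.py pics/c6.png
```

```text
t 17.4167 pos [ 0.4396 -0.1347  0.1437] polar 0.1611 171.7 F [-0.3  0.6  0.3] w -0.0 q6 48.2
1605 138 [ 0.59907441 -0.1578633 ] [ 0.586422   -0.09463022  0.16359898] [np.float64(101.2752358076645), np.float64(101.34182267651653), np.float64(101.27210497476378), np.float64(101.31498034111655)]
```

View pics/c6.png

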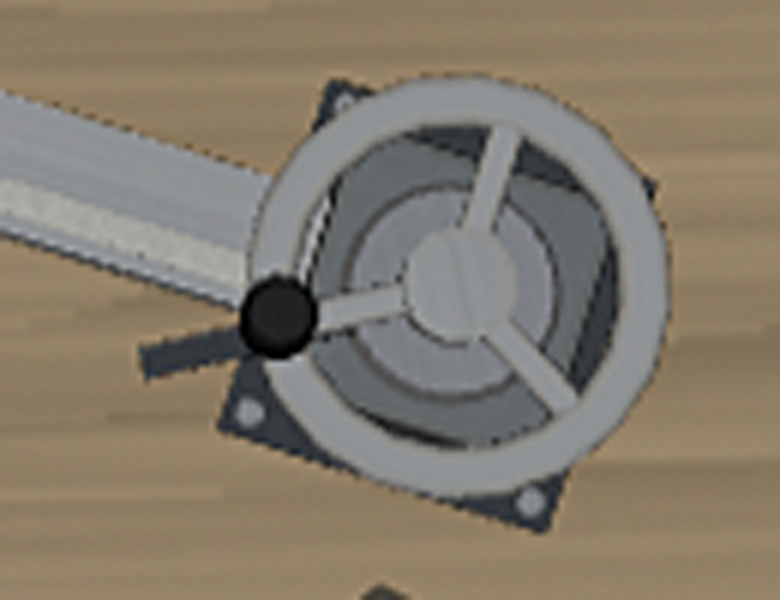

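The handle is back at (279,316), as in the first crop. It reads 101.3° against 101.7° at the start, which is within 0.4°. The tool stands about 0.12 m clear, so I hand in.

```bash
python3 -c "
from rig import order
print(order.sign_off())"
```

```text
the job is handed in; nothing more can be done
None
```

The wheel went one full turn clockwise and the handle is back over the pointer, about 0.4° past its starting angle by the top camera; the shut fingers pushed it from outside and are drawn clear, the loose things were not touched, and the job is handed in at about 18 s.

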